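Clamp a test bar in the bend-test fixture with its wing screw

TASK

With the fingertips only, push the steel test bar along its channel in the clamp until its far end butts against the end stop, then turn the wing screw fully down, clockwise seen from above, with strokes of a fingertip against its wings, until it comes to its stop and the bar is clamped. Pick nothing up, and leave the other loose things on the bench where they are.

Things in the scene. Friction and masses are not known exactly. Their poses are not given: they have to be found in the camera images.
- clamp: clamp fixed to the bench: grey base 150 (its x) x 104 (its y) x 24 mm high. Origin: centre of its underside; z up, x along the channel towards the end stop, roughly away from the robot. Two rails (x -60 to +60 mm, tops 33 mm above the bench) leave a channel 31 mm wide along x at y = 0, floor 24 mm above the bench. A bridge spans it at x = 0
- stop_face (a point): middle of the near face of the dark end stop that closes the channel: at x = +60 mm in the clamp's frame, 34 mm above the bench. The stop is 50 mm wide, its top 44 mm above the bench
- screw_axis (a point): point on the wing screw's upright axis at the top face of the dark steel bridge that carries it, 72 mm above the bench, x = y = 0 of the clamp. The bridge is 34 mm wide in x, runs y -51 to +67 mm, its underside 54 mm above the bench
- gauge (a point): centre of a fixed dial gauge on the bridge beside the screw, at x = 0, y = +55 mm of the clamp, 104 mm above the bench: a disc 38 mm across, 22 mm thick in x, its nearest edge 36 mm from the screw's axis, top 123 mm above the bench. It leaves little room for a finger between it and the screw, so turning takes several strokes
- wing_screw (a joint): turn of the wing screw in rad: 0 is fully down at its hard stop; falls as it is turned clockwise seen from above. Starts 1.1 to 1.75 turns up. Direction of one wing = the clamp's x axis turned anticlockwise (from above) by this value; the other wing is opposite. It sinks 4 mm a turn, is loose (about 1 to 2 N on a wing turns it) and stays where it is left
- wing_mid (a point): middle of one of the two steel wings, 22 mm from the axis. Wings: upright flat blades 5 mm thick, out to 33 mm from the axis, 20 to 24 mm high; hub 17 mm across. Fully down, the blades' lower edges are 10 mm above the bridge's top, the upper ones 30 to 34 mm, this point 20 mm; all up to 7 mm higher at the start
- coupon_center (a point): centre of the test bar: loose plain steel bar 160 mm long (its x) x 28 x 8 mm, about 0.28 kg, flat in the channel, near end sticking out towards the robot past the base. Against the stop its centre is at x = -20 mm in the clamp's frame, 28 mm above the bench, and its near end is 25 mm out beyond the base. Starts 18 to 35 mm short of the stop
- spare_coupon: a shorter loose aluminium bar, 120 x 24 x 10 mm, lying beside the clamp; bystander. Origin: centre of its underside
- weight: small loose brass knob weight, 38 mm across, 48 mm high; bystander beside the clamp. Origin: centre of its underside
- driver: loose screwdriver with a black handle; bystander. Origin on its underside
- bottle: loose clear plastic bottle, 60 mm across, 170 mm high; bystander. Origin: centre of its underside
- pot: loose open grey plastic cup, 72 mm across, 80 mm high; bystander. Origin: centre of its underside
- jar: loose white jar with a steel cap, 52 mm across, 60 mm high; bystander. Origin: centre of its underside
- collar: loose dark steel ring, 52 mm across, 18 mm high; bystander. Origin: centre of its underside
Mind the look-alikes: they are no part of the job. What is shaped like the clamp but brown or yellow is not meant.

How it is judged (in metres and radians):
On the way, in this order (a step that is already met when the one before it is completed fails the run):
1. the test bar is pushed up against the end stop, while the screw is still up (x of coupon_center in the frame of clamp above -0.023 m and z of coupon_center in the frame of clamp between 0.025 and 0.031 m and value of joint wing_screw above 3 rad), for 0.2 s.
2. the wing screw is turned fully down (value of joint wing_screw below 0.3 rad), for 0.2 s.
At the end, for the whole second after the job is handed in: The bar lies flat in the channel within 3 mm of the end stop, and the wing screw is within 0.3 rad of its lower stop and at rest (x of coupon_center in the frame of clamp above -0.023 m and z of coupon_center in the frame of clamp between 0.025 and 0.031 m and value of joint wing_screw below 0.3 rad and velocity of joint wing_screw between -0.1 and 0.1 rad/s); the robot touches nothing.
It fails at once if the test bar is lifted (more than 8 mm above the channel floor) or carried (z of coupon_center in the frame of clamp above 0.036 m).
It fails at once if another loose thing is moved by more than 20 mm (distance of any of spare_coupon, weight, driver, bottle, pot, jar, collar from where it was at the start of the episode above 0.02 m).
It also fails if it takes over 72 s, if anything falls off the work surface, if the arm or the gripper's body presses on something with over 40 N, if the wrist force passes 120 N, or if a joint passes its speed limit or range.

ROBOT

A 6-joint arm with a two-finger parallel gripper is mounted at the origin on the work surface. World frame = base frame: x ahead of the robot, y to its left, z up, the work surface at z = 0. Lengths are in mm, angles in degrees, forces in N, time in s.
With the tool pointing down it reaches from about 300 to 850 mm from the base axis. Payload 4.2 kg.
Tool frame: the origin (TCP) lies at the very end of the fingers, on their centre line; the grasp point (between the pads) lies 19 mm behind it; z points along the fingers, y is the direction in which the jaws open and shut (so a half turn about z gives the same grasp; the last joint's range is limited). The gripper opens to 91 mm and grips with 3 to 60 N. Pads are 32 mm wide; open, the fingers measure 118 mm over their backs; the gripper's body (76 mm by 178 mm) begins 60 mm behind the grasp point.
Start: joints at [63.369, 18.312, 89.639, -0, 72.044, -1.146], TCP at [247.414, 519.066, 213.976] pointing down, gripper open.
Joint ranges: [-177.97, 177.97], [-48.28, 115.42], [12.27, 149.76], [-77.06, 257.06], [2.81, 150.46], [-146.56, 146.56]. Speed limits (degrees/s): [147.25, 147.25, 180, 180, 180, 180].

INTERFACE

Orientations are given as [roll, pitch, yaw] about the fixed x, y, z axes, in that order (R = Rz(yaw) Ry(pitch) Rx(roll)).
In Python, from workcell import monitor, eyes, job gives the robot as it stands.
- The arm moves only by the tool move_arm, never from a script. Its argument "increments" is a list that holds one entry, the list of rows, each a list of 7 numbers: the opening, from 0 (shut) to 1 (fully open), then the shift along the tool's x, y, z in cm, then the turn, a rotation vector about the tool's x, y, z in rad. In form: [[[jaw, x, y, z, ax, ay, az], ...]]. A call has 1 to 12 rows; each row shifts and turns the pose as measured when the row begins, along the tool's axes as they then stand; what a row does not reach is not made up. A row lasts 1/8 s, in which the tool goes at most 62.5 mm and 10.7 degrees, less where a joint would pass 70% of its speed; a pose out of reach is approached as far as the arm can. A call is refused whole if a number of a shift passes 6.25 or a number of a turn 0.188, either way. A call with a gripper value outside its range is refused whole. The fingers move at their own pace and stop on an object; "force" is the grip in N (left out, the last holds). Time passes only in rows, so rows that do not move let the fingers close. It gives the time, the measured TCP pose, the force and the opening at its end, in the units of the state.
- monitor.state(): the state, without advancing time (a new reading comes with each control period).
- eyes.grab_frame(name): name is "scene" or "top" or "wrist"; returns a dict with "color" (480x640x3 uint8, red, green, blue), "z_map" (480x640 float32, mm along the optical axis (not along the pixel's ray), 0 where there is no reading), "camera_matrix" (3x3 intrinsics, pixels), "rvec" (rotation vector, rad) and "tvec" (3), from world to camera coordinates, as OpenCV has them. Camera axes: x right, y down, z forward; pixel columns grow to the right and rows downward; lengths in mm; the calibration is good to about 2 mm. A picture is of the moment at which its call begins.
- job.job_done(): hands the job in, once; it reports no verdict.
The state is a dict: "time_s": time; "qpos": joint angles; "qvel": joint speeds; "effort": joint torques, N m; "ee_pos": TCP position; "ee_rot": TCP orientation; "force": force on the tool from outside, world axes, zero at the start; "torque": the same for the moment, N m; "gripper_width": finger opening in mm.
Only numpy, scipy, OpenCV 4.12 (cv2) and the standard library are available. Lean on these libraries where they do the work, as an engineer would, in place of code of your own. Each camera call takes 0.05 s, during which the arm holds its last target. There are 200 camera calls.

## Working session

There is one attempt and no reset: what is moved stays moved. The work goes in short steps, Python scripts to look and compute and a tool call to move; the robot and the scene stay as the last step left them, time stands still between calls to the robot, and variables do not carry over. Pictures are saved under pics/ and viewed, about 8 in all and at most 12, crops included, and the job is handed in when it is done.

Besides the shell and the picture viewer there is one more tool, called after "Call:" by a JSON object that holds its "op" and its "data". move_arm: Moves the arm, as the interface text tells. Its arguments: {"type":"object","properties":{"increments":{"type":"array"},"force":{"type":"number"}},"required":["increments"]}

```bash
mkdir -p pics
cat > h.py <<'E'
import numpy as np, cv2
from workcell import monitor, eyes, job
def grab(n):
    f=eyes.grab_frame(n); f['R']=cv2.Rodrigues(np.array(f['rvec'],float))[0]; f['t']=np.array(f['tvec'],float).ravel(); f['K']=np.array(f['camera_matrix'],float); return f
def save(f,p): cv2.imwrite('pics/'+p,f['color'][:,:,::-1])
def cloud(f):
    z=f['z_map'].astype(float); v,u=np.indices(z.shape); K=f['K']
    c=np.stack([(u-K[0,2])/K[0,0]*z,(v-K[1,2])/K[1,1]*z,z],-1)
    w=(c-f['t'])@f['R']; w[z==0]=np.nan; return w
def ray(f,uv,h):
    d=f['R'].T@np.linalg.solve(f['K'],[*uv,1.]); o=-f['R'].T@f['t']; return o+d*(h-o[2])/d[2]
def proj(f,p):
    c=f['K']@(f['R']@np.array(p,float)+f['t']); return c[:2]/c[2]
E
python3 - <<'E'
from h import *
import pickle
for n in ('top','scene'):
    f=grab(n); save(f,n+'0.png'); pickle.dump(f,open(n+'.pkl','wb')); print(n,-f['R'].T@f['t'])
print(monitor.state())
E
```

```text
top [ 286.8618661    11.32695342 1331.03997589]
scene [1282.06661964  517.10485807 1105.46859939]
{'time_s': 0.1, 'qpos': array([ 6.33694540e+01,  1.83495997e+01,  8.96979962e+01, -9.26254918e-04,
        7.20448917e+01, -1.14322292e+00]), 'qvel': array([ 0.11185109, -0.05785667, -0.26156048, -0.09950375, -0.19805655,
       -0.05930868]), 'effort': array([ 1.00985835e-03, -4.13332486e+01, -2.32513601e+01,  7.29589490e-02,
        4.21817636e-02, -7.16311592e-05]), 'ee_pos': array([247.20978191, 518.65448553, 213.1977244 ]), 'ee_rot': array([-1.79907513e+02, -9.64774612e-04,  1.54512962e+02]), 'force': array([ 0.5370744 ,  0.40866894, -0.24642844]), 'torque': array([-0.00595734,  0.04259392, -0.07598864]), 'gripper_width': 91.18274851117323}
```

View pics/top0.png

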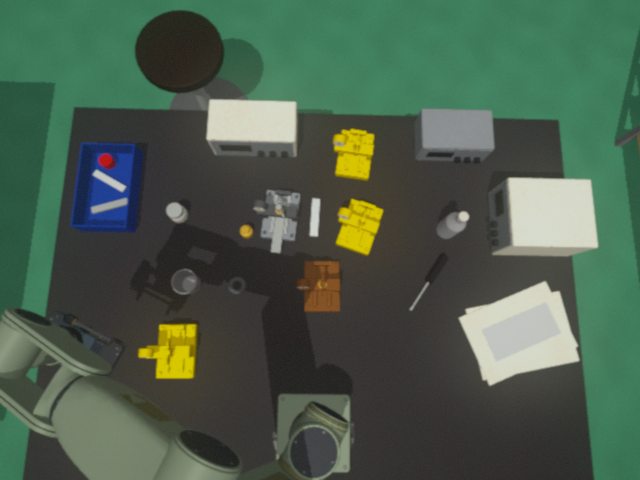

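View pics/scene0.png

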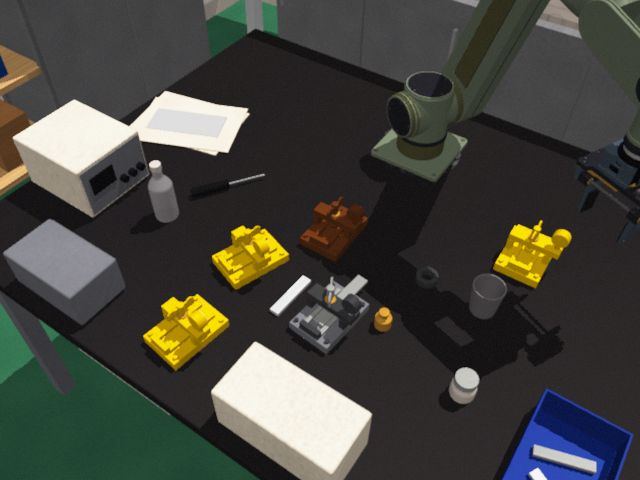

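The top view shows the grey clamp near (280,220), with the bar's near end near (276,250), the gauge near (260,208) and the brass weight at (246,231). The scene view shows the clamp near (330,310). I'll zoom in on both.

Run:
```python
from h import *
import pickle
T=pickle.load(open('top.pkl','rb'));S=pickle.load(open('scene.pkl','rb'))
a=cv2.resize(T['color'][180:260,235:325],None,fx=6,fy=6,interpolation=cv2.INTER_CUBIC)[:480,:400+140]
b=cv2.resize(S['color'][265:360,280:385],None,fx=5,fy=5,interpolation=cv2.INTER_CUBIC)
im=np.zeros((480,1070,3),np.uint8); im[:a.shape[0],:a.shape[1]]=a; im[:475,540:540+525]=b[:475]
cv2.imwrite('pics/crop.png',cv2.resize(im[:,:,::-1],(800,359)))
w=cloud(T)
sub=w[175:262,230:330]
for lo,hi in((20,27),(28,31),(31,36),(41,47),(68,76),(78,115),(115,130)):
    m=(sub[...,2]>lo)&(sub[...,2]<hi)
    m[:, :0]=0
    p=sub[m]; 
    if len(p): print(lo,hi,len(p),p.mean(0).round(1),p.min(0).round(0),p.max(0).round(0))
print(ray(T,(280,220),24), ray(T,(281,220),24))
```

```text
20 27 601 [622.  114.8  23.8] [487.  11.  20.] [708. 234.  27.]
28 31 249 [593.4 126.2  29.5] [486.  26.  28.] [699. 227.  31.]
31 36 315 [590.6 121.9  33. ] [511.  62.  31.] [692. 231.  36.]
41 47 83 [639.8 113.7  44. ] [484. -37.  41.] [703. 226.  47.]
68 76 286 [627.9 114.1  71.6] [610.  62.  68.] [650. 180.  76.]
78 115 128 [628.5 133.5 105.6] [601.  78.  78.] [660. 188. 115.]
115 130 81 [634.  165.7 120.5] [623. 109. 115.] [647. 183. 129.]
[612.23436699 114.31016688  24.        ] [612.3041047  111.25168191  24.        ]
```

View pics/crop.png

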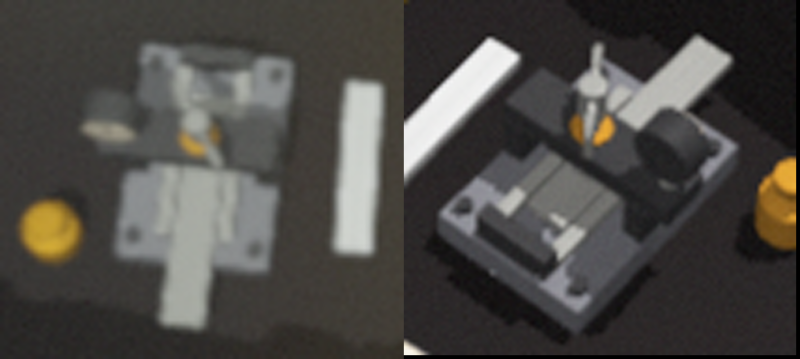

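The crops show the clamp's x axis close to world +x, turned a few degrees towards -y. The wings lie roughly along the channel. Next I'll go over the clamp for a wrist view.

```bash
cat >> h.py <<'E'
def plan(wps,pose=None,step=50,turn=9.5):
    """rows (jaw 0) through waypoints x,y,z,yaw(world mm, deg)"""
    if pose is None:
        s=monitor.state(); pose=[*s['ee_pos'],s['ee_rot'][2]]
    p=np.array(pose,float); out=[]
    for w in wps:
        w=np.array(w,float); dy=(w[3]-p[3]+180)%360-180
        n=max(1,int(np.ceil(max(np.linalg.norm(w[:3]-p[:3])/step,abs(dy)/turn))))
        d=(w[:3]-p[:3])/n
        for i in range(n):
            a=np.radians(p[3]+dy*i/n); c,s=np.cos(a),np.sin(a)
            out.append([0,*np.round([(c*d[0]+s*d[1])/10,(s*d[0]-c*d[1])/10,-d[2]/10],2).tolist(),0,0,round(-np.radians(dy/n),3)])
        p=w.copy(); 
    for i in range(0,len(out),12): print(str(out[i:i+12]).replace(' ','').replace('0.0,','0,'))
E
python3 - <<'E'
from h import *
plan([(560,115,330,101)])
E
```

```text
[[0,-4.15,-2.09,-1.06,0,0,np.float64(0.085)],[0,-4.31,-1.73,-1.06,0,0,np.float64(0.085)],[0,-4.44,-1.36,-1.06,0,0,np.float64(0.085)],[0,-4.54,-0.98,-1.06,0,0,np.float64(0.085)],[0,-4.6,-0.59,-1.06,0,0,np.float64(0.085)],[0,-4.64,-0.2,-1.06,0,0,np.float64(0.085)],[0,-4.64,0.2,-1.06,0,0,np.float64(0.085)],[0,-4.6,0.59,-1.06,0,0,np.float64(0.085)],[0,-4.54,0.98,-1.06,0,0,np.float64(0.085)],[0,-4.44,1.36,-1.06,0,0,np.float64(0.085)],[0,-4.31,1.73,-1.06,0,0,np.float64(0.085)]]
```

Call:
{"op": "move_arm", "data": {"increments": [[[0,-4.15,-2.09,-1.06,0,0,0.085],[0,-4.31,-1.73,-1.06,0,0,0.085],[0,-4.44,-1.36,-1.06,0,0,0.085],[0,-4.54,-0.98,-1.06,0,0,0.085],[0,-4.6,-0.59,-1.06,0,0,0.085],[0,-4.64,-0.2,-1.06,0,0,0.085],[0,-4.64,0.2,-1.06,0,0,0.085],[0,-4.6,0.59,-1.06,0,0,0.085],[0,-4.54,0.98,-1.06,0,0,0.085],[0,-4.44,1.36,-1.06,0,0,0.085],[0,-4.31,1.73,-1.06,0,0,0.085],[0,0,0,0,0,0,0]]]}}

```text
time_s: 1.6
ee_pos: [562.7, 97.5, 328.0]
ee_rot: [-179.5, 0.4, 99.3]
force: [-0.9, 0.2, 0.4]
gripper_width: 0.6
```

```bash
sed -i 's/round(-np.radians(dy\/n),3)/round(float(-np.radians(dy\/n)),3)/' h.py
python3 - <<'E'
from h import *
import pickle
f=grab('wrist'); save(f,'w1.png'); pickle.dump(f,open('w1.pkl','wb')); print(-f['R'].T@f['t'],f['K'][0]); s=monitor.state();print(s['ee_pos'],s['ee_rot'],s['qpos'],s['time_s'])
E
```

```text
[551.53666199 177.29063868 498.1377415 ] [381.69184583   0.         325.21902688]
[561.59599154  98.78874625 327.63361616] [-179.38291766    0.31208483   99.40480128] [ 9.00731245 15.55004953 77.47443776 -0.31662012 87.59046126 -0.3807992 ] 1.65
```

View pics/w1.png

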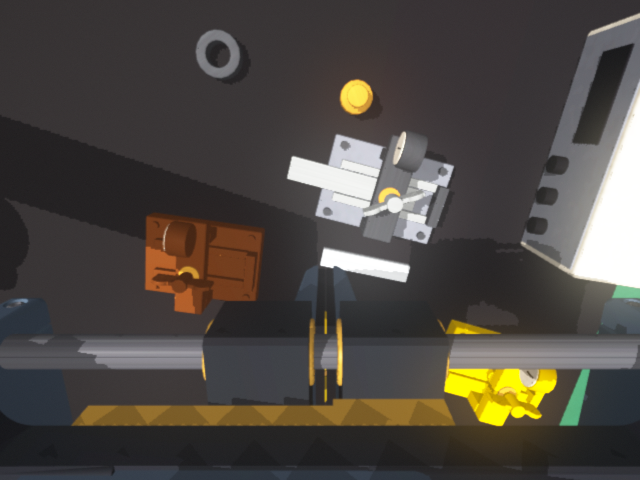

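The wrist view shows the clamp: base corners at about (338,135), (317,215), (430,243) and (453,165), hub at (395,205), wings from (365,213) to (435,190), bar's near end at x≈290. I'll measure these now.

Run:
```python
from h import *
import pickle
f=pickle.load(open('w1.pkl','rb')); w=cloud(f)
box=np.zeros((480,640),bool); box[115:255,280:465]=1
def rect(lo,hi,name,sel=None):
    m=box&(w[...,2]>lo)&(w[...,2]<hi)
    m=cv2.morphologyEx(m.astype(np.uint8),cv2.MORPH_OPEN,np.ones((3,3)))
    n,l,st,_=cv2.connectedComponentsWithStats(m)
    m=np.isin(l,[i for i in range(1,n) if st[i,4]>(60)])
    p=w[m][:,:2].astype(np.float32); r=cv2.minAreaRect(p); print(name,len(p),r,np.median(w[m][:,2])); return p
rect(20,27.5,'base')
p=rect(67,76,'bridge')
for q in [(338,135),(317,215),(430,243),(453,165)]: print('corner',ray(f,q,24)[:2].round(1))
m=box&(w[...,2]>29)&(w[...,2]<36)&(w[...,0]<560); q=w[m]; print('bar out',len(q),q.min(0),q.max(0),cv2.minAreaRect(q[:,:2].astype(np.float32)))
m=box&(w[...,2]>84)&(w[...,2]<116); m[:172]=0
q=w[m]; print('wings',len(q),q.mean(0)); c=q[:,:2]-q[:,:2].mean(0); u,s,v=np.linalg.svd(c); print(v[0],np.degrees(np.arctan2(v[0,1],v[0,0])), (c@v[0]).min(),(c@v[0]).max(),np.percentile(q[:,2],[5,50,95]))
a=f['color'][120:260,280:470]; cv2.imwrite('pics/w1c.png',cv2.resize(a,None,fx=4.2,fy=4.2,interpolation=cv2.INTER_CUBIC)[:,:,::-1])
```

```text
base 3727 ((631.0960693359375, 113.93223571777344), (104.06771087646484, 150.2827606201172), 84.65941619873047) 23.925783051914244
bridge 2042 ((631.7592163085938, 122.00851440429688), (117.81695556640625, 34.4783821105957), 84.76661682128906) 71.92133865286624
corner [563.8 171.4]
corner [554.2  70.6]
corner [704.3  57.9]
corner [708.2 159.3]
bar out 926 [511.59309011 107.20529478  29.28816475] [559.98487272 138.96117564  34.49980134] ((536.6414794921875, 122.9293212890625), (28.03130531311035, 49.12202453613281), 84.43975067138672)
wings 684 [629.96197463 115.21317065 106.8308874 ]
[-0.88146592 -0.47224763] -151.81970569255017 -33.001754874527826 32.76918661526631 [ 92.62769158 109.28343411 113.10602509]
```

View pics/w1c.png

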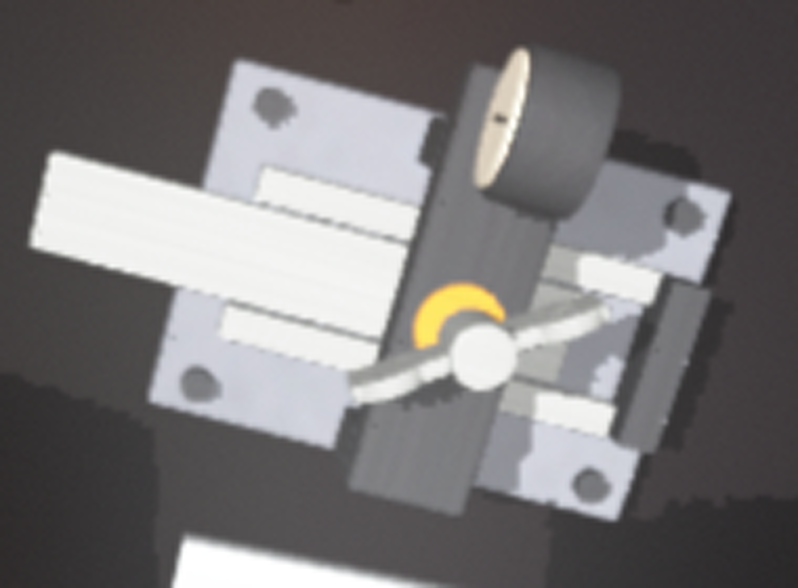

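The clamp's origin is at (631.1, 113.9), with its x axis at -5.3°. The bar's near end is at clamp x ≈ -119.4, so it needs a push of about 19.5 mm. The wings are at +33.5° modulo 180° in the clamp frame. I'll go behind the bar with the tool's x axis along the channel.

```bash
cat >> h.py <<'E'
A=np.radians(-5.34); O=np.array([631.1,113.9]); RC=np.array([[np.cos(A),-np.sin(A)],[np.sin(A),np.cos(A)]])
def cw(x,y,z,yaw): return (*(O+RC@[x,y]),z,yaw-5.34)      # clamp -> world, yaw relative to clamp
def here():
    s=monitor.state(); c=RC.T@(s['ee_pos'][:2]-O); print('clamp xy',c.round(1),'z',s['ee_pos'][2].round(1),'yaw',round(s['ee_rot'][2]+5.34,1),'F',s['force'].round(1),'t',s['time_s'].round(2) if hasattr(s['time_s'],'round') else s['time_s'],'q6',round(s['qpos'][5]))
E
python3 - <<'E'
from h import *
here(); plan([cw(-150,0,130,180),cw(-150,0,40,180)])
E
```

```text
clamp xy [-67.8 -21.5] z 327.6 yaw 104.7 F [ 0.4  0.6 -1.1] t 1.65 q6 0
[[0,0.52,-0.93,2.47,0,0,-0.164],[0,0.67,-0.83,2.47,0,0,-0.164],[0,0.79,-0.71,2.47,0,0,-0.164],[0,0.9,-0.57,2.47,0,0,-0.164],[0,0.98,-0.41,2.47,0,0,-0.164],[0,1.03,-0.25,2.47,0,0,-0.164],[0,1.06,-0.08,2.47,0,0,-0.164],[0,1.06,0.1,2.47,0,0,-0.164],[0,0,0,4.5,0,0,-0.0],[0,0,0,4.5,0,0,-0.0]]
```

Call:
{"op": "move_arm", "data": {"increments": [[[0,0.52,-0.93,2.47,0,0,-0.164],[0,0.67,-0.83,2.47,0,0,-0.164],[0,0.79,-0.71,2.47,0,0,-0.164],[0,0.9,-0.57,2.47,0,0,-0.164],[0,0.98,-0.41,2.47,0,0,-0.164],[0,1.03,-0.25,2.47,0,0,-0.164],[0,1.06,-0.08,2.47,0,0,-0.164],[0,1.06,0.1,2.47,0,0,-0.164],[0,0,0,0,0,0,0]]]}}

```text
time_s: 2.78
ee_pos: [464.7, 134.7, 121.8]
ee_rot: [-179.7, -1.2, 178.0]
force: [-0.3, 0.2, -0.0]
gripper_width: 0.8
```

Run:
```python
from h import *
here(); print(monitor.state()['ee_rot']); plan([cw(-150,0,70,180),cw(-150,0,23,180)],step=30)
```

```text
clamp xy [-167.7    5.3] z 121.8 yaw 183.3 F [-0.3  0.2 -0. ] t 2.775 q6 -73
[-179.7038521    -1.17093599  177.95124647]
[[0,-0.87,-0.31,2.59,0,0,0.029],[0,-0.87,-0.29,2.59,0,0,0.029],[0,0,0,2.35,0,0,-0.0],[0,0,0,2.35,0,0,-0.0]]
```

Call:
{"op": "move_arm", "data": {"increments": [[[0,-0.87,-0.31,2.59,0,0.02,0.029],[0,-0.87,-0.29,2.59,0,0,0.029],[0,0,0,2.2,0,0,0],[0,0,0,1.5,0,0,0],[0,0,0,0.3,0,0,0],[0,0,0,0,0,0,0]]]}}

```text
time_s: 3.52
ee_pos: [484.7, 132.0, 33.5]
ee_rot: [-179.9, -1.6, 174.0]
force: [-0.6, 0.4, -0.1]
gripper_width: 0.7
```

Run:
```python
from h import *
here(); print(monitor.state()['ee_rot']); plan([cw(-136,0,22,180)])
```

```text
clamp xy [-147.5    4.4] z 33.5 yaw 179.3 F [-0.6  0.4 -0.1] t 3.525 q6 -71
[-179.86614196   -1.5980837   173.96240944]
[[0,-1.15,-0.43,1.15,0,0,-0.012]]
```

Call:
{"op": "move_arm", "data": {"increments": [[[0,0.1,-0.43,1.15,0,-0.028,-0.012],[0,0,0,0,0,0,0],[0,-0.5,0,0,0,0,0],[0,-0.4,0,0,0,0,0]]]}}

```text
time_s: 4.03
ee_pos: [495.4, 128.2, 25.7]
ee_rot: [180.0, 0.4, 174.6]
force: [-1.7, 0.4, -1.0]
gripper_width: 0.5
```

Run:
```python
from h import *
here(); print(monitor.state()['ee_rot'])
```

```text
clamp xy [-136.5    1.6] z 25.7 yaw 179.9 F [-1.7  0.4 -1. ] t 4.025 q6 -71
[179.97025611   0.40199848 174.5643662 ]
```

Call:
{"op": "move_arm", "data": {"increments": [[[0,-0.4,-0.15,0.2,0,0,0],[0,-0.4,0,0.1,0,0,0],[0,-0.4,0,0,0,0,0],[0,-0.3,0,0,0,0,0],[0,-0.2,0,0,0,0,0]]]}}

```text
time_s: 4.65
ee_pos: [511.2, 124.8, 22.7]
ee_rot: [-180.0, 0.1, 174.5]
force: [-3.4, 0.9, 2.2]
gripper_width: 0.2
```

Run:
```python
from h import *
here(); print(monitor.state()['ee_rot'])
```

```text
clamp xy [-120.4   -0.3] z 22.7 yaw 179.8 F [-3.4  0.9  2.2] t 4.65 q6 -72
[-1.79984074e+02  7.84005687e-02  1.74504222e+02]
```

Call:
{"op": "move_arm", "data": {"increments": [[[0,-0.2,0,0,0,0,0],[0,-0.2,0,0,0,0,0],[0,-0.2,0,0,0,0,0]]]}}

```text
time_s: 5.03
ee_pos: [513.2, 124.4, 22.4]
ee_rot: [-179.9, -0.4, 174.4]
force: [-7.5, 1.5, 6.0]
gripper_width: 0.4
```

Call:
{"op": "move_arm", "data": {"increments": [[[0,-0.2,0,0,0,0,0],[0,-0.2,0,0,0,0,0]]]}}

```text
time_s: 5.28
ee_pos: [513.2, 124.3, 22.1]
ee_rot: [-179.9, -0.9, 174.4]
force: [-7.0, 1.5, 6.2]
gripper_width: 0.3
```

Call:
{"op": "move_arm", "data": {"increments": [[[0,-0.5,0,-0.1,0,0,0],[0,-0.5,0,0,0,0,0],[0,0,0,0,0,0,0]]]}}

```text
time_s: 5.65
ee_pos: [512.7, 124.2, 21.8]
ee_rot: [-179.8, -2.2, 174.3]
force: [0.1, 0.0, 0.7]
gripper_width: 0.2
```

Run:
```python
from h import *
here()
f=grab('wrist'); save(f,'w2.png'); w=cloud(f)
xy=(w[...,:2]-O)@RC
m=(w[...,2]>29)&(w[...,2]<35)&(abs(xy[...,1])<17)&(xy[...,0]<-62)&(xy[...,0]>-130)
print(m.sum(), np.percentile(xy[m][:,0],[0,1,99]) if m.any() else '')
T=grab('top'); w=cloud(T); xy=(w[...,:2]-O)@RC
m=(w[...,2]>22)&(w[...,2]<38)&(abs(xy[...,1])<12)&(xy[...,0]>10)&(xy[...,0]<62)
S=grab('scene');cv2.imwrite('pics/s2.png',cv2.resize(S['color'][265:360,280:385],None,fx=5,fy=5,interpolation=cv2.INTER_CUBIC)[:,:,::-1])
print(proj(S,(*(O+RC@[60,0]),34)),proj(S,(*(O+RC@[60,14]),32)),proj(S,(*(O+RC@[40,14]),32)))
```

```text
clamp xy [-118.9   -0.8] z 21.8 yaw 179.6 F [0.1 0.  0.7] t 5.65 q6 -73
74 [-87.10535912 -86.95318777 -67.16282994]
[310.96335349 327.28250002] [316.08521017 331.43711785] [322.14655156 325.31588516]
```

View pics/s2.png

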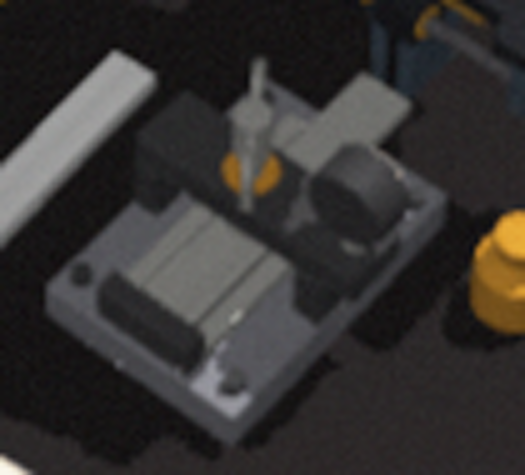

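The picture shows the bar now reaching the dark stop with no gap left. I'll back off, lift, then verify the bar's end while moving to the first stroke.

```bash
cat >> h.py <<'E'
def arc(th0,th1,r=28,s=16,z=84,n=9.):
    k=max(1,int(np.ceil(abs(th1-th0)/n))); o=[]
    for t in np.linspace(th0,th1,k+1):
        a=np.radians(t); o.append(cw(r*np.cos(a)-s*np.sin(a),r*np.sin(a)+s*np.cos(a),z,t+180))
    return o
def barcheck():
    f=grab('wrist'); w=cloud(f); xy=(w[...,:2]-O)@RC
    m=(w[...,2]>29)&(w[...,2]<35)&(abs(xy[...,1])<12)&(xy[...,0]<-62)&(xy[...,0]>-140); print('bar end',m.sum(),np.percentile(xy[m][:,0],[1,3]) if m.any() else '')
    m=(w[...,2]>84)&(w[...,2]<118)&(np.hypot(xy[...,0],xy[...,1])<34); q=xy[m]
    if len(q)>30:
        c=q-0; u,s,v=np.linalg.svd(c,full_matrices=False); print('wing deg mod180',round(np.degrees(np.arctan2(v[0,1],v[0,0]))%180,1),len(q),'z90',np.percentile(w[m][:,2],[50,90]).round(1),'mean',q.mean(0).round(1),s.round(0))
E
python3 - <<'E'
from h import *
a=arc(-146.5,-146.5,s=26)[0]
plan([cw(-126,0,23,180),cw(-126,0,150,180),(a[0],a[1],150,a[3])])
E
```

```text
[[0,0.74,0.07,-0.12,0,0,-0.007],[0,0,0,-4.23,0,0,-0.0],[0,0,0,-4.23,0,0,-0.0],[0,0,0,-4.23,0,0,-0.0],[0,-0.73,-0.23,-0,0,0,0.16],[0,-0.76,-0.11,-0,0,0,0.16],[0,-0.77,0.01,-0,0,0,0.16],[0,-0.76,0.13,-0,0,0,0.16],[0,-0.73,0.25,-0,0,0,0.16],[0,-0.68,0.36,-0,0,0,0.16],[0,-0.61,0.47,-0,0,0,0.16],[0,-0.53,0.56,-0,0,0,0.16]]
[[0,-0.43,0.63,-0,0,0,0.16],[0,-0.33,0.69,-0,0,0,0.16],[0,-0.21,0.74,-0,0,0,0.16],[0,-0.09,0.76,-0,0,0,0.16],[0,0.03,0.77,-0,0,0,0.16],[0,0.15,0.75,-0,0,0,0.16],[0,0.27,0.72,-0,0,0,0.16],[0,0.38,0.67,-0,0,0,0.16]]
```

Call:
{"op": "move_arm", "data": {"increments": [[[0,0.74,0.07,-0.12,0,-0.036,-0.007],[0,0,0,-4.23,0,0,0],[0,0,0,-4.23,0,0,0],[0,0,0,-4.23,0,0,0],[0,0,0,0,0,0,0]]]}}

```text
time_s: 6.42
ee_pos: [513.4, 125.9, 154.6]
ee_rot: [-179.9, 0.9, 174.7]
force: [-0.0, -0.3, -0.0]
gripper_width: 0.6
```

Run:
```python
from h import *
here(); barcheck(); print(monitor.state()['ee_rot'])
a=arc(-146.5,-146.5,s=26)[0]
plan([(a[0],a[1],150,a[3])])
```

```text
clamp xy [-118.4    1. ] z 154.6 yaw 180.1 F [-0.  -0.3 -0. ] t 6.425 q6 -72
bar end 508 [-100.61857154 -100.36082159]
[-179.84605258    0.60639127  174.72129137]
[[0,-0.69,-0.24,0.02,0,0,0.16],[0,-0.72,-0.12,0.02,0,0,0.16],[0,-0.73,-0.01,0.02,0,0,0.16],[0,-0.72,0.11,0.02,0,0,0.16],[0,-0.7,0.22,0.02,0,0,0.16],[0,-0.65,0.33,0.02,0,0,0.16],[0,-0.59,0.43,0.02,0,0,0.16],[0,-0.51,0.52,0.02,0,0,0.16],[0,-0.43,0.6,0.02,0,0,0.16],[0,-0.33,0.66,0.02,0,0,0.16],[0,-0.22,0.7,0.02,0,0,0.16],[0,-0.1,0.72,0.02,0,0,0.16]]
[[0,0.01,0.73,0.02,0,0,0.16],[0,0.13,0.72,0.02,0,0,0.16],[0,0.24,0.69,0.02,0,0,0.16],[0,0.35,0.64,0.02,0,0,0.16]]
```

The bar's near end is at clamp x ≈ -100.5 (target -100), so it is seated. Now to the first stroke position.

Call:
{"op": "move_arm", "data": {"increments": [[[0,-0.69,-0.24,0,0,0,0.16],[0,-0.72,-0.12,0,0,0,0.16],[0,-0.73,0,0,0,0,0.16],[0,-0.72,0.11,0,0,0,0.16],[0,-0.7,0.22,0,0,0,0.16],[0,-0.65,0.33,0,0,0,0.16],[0,-0.59,0.43,0,0,0,0.16],[0,-0.51,0.52,0,0,0,0.16],[0,-0.43,0.6,0,0,0,0.16],[0,-0.33,0.66,0,0,0,0.16],[0,-0.22,0.7,0,0,0,0.16],[0,-0.1,0.72,0,0,0,0.16]]]}}

```text
time_s: 7.98
ee_pos: [591.4, 82.7, 131.9]
ee_rot: [-179.9, 0.8, 61.0]
force: [0.9, 0.2, 0.6]
gripper_width: 0.2
```

Run:
```python
from h import *
here(); print(monitor.state()['ee_rot'])
a=arc(-146.5,-146.5,s=26)[0]
plan([(a[0],a[1],145,a[3])])
```

```text
clamp xy [-36.6 -34.8] z 131.9 yaw 66.4 F [0.9 0.2 0.6] t 7.975 q6 36
[-179.94286284    0.76090174   61.01439708]
[[0,0.22,0.66,-0.33,0,0,0.143],[0,0.31,0.62,-0.33,0,0,0.143],[0,0.4,0.57,-0.33,0,0,0.143],[0,0.48,0.5,-0.33,0,0,0.143]]
```

Call:
{"op": "move_arm", "data": {"increments": [[[0,0.22,0.66,-0.2,0,0,0.143],[0,0.31,0.62,-0.2,0,0,0.143],[0,0.4,0.57,-0.2,0,0,0.143],[0,0.48,0.5,-0.2,0,0,0.143],[0,0,0,0,0,0,0]]]}}

```text
time_s: 8.6
ee_pos: [618.9, 75.6, 129.6]
ee_rot: [179.7, 1.2, 27.2]
force: [-0.5, -0.2, 0.3]
gripper_width: 0.4
```

Run:
```python
from h import *
here(); barcheck()
a=arc(-146.5,-146.5,s=26)[0]
plan([(a[0],a[1],120,a[3])]);plan([(a[0],a[1],84,a[3])],pose=(a[0],a[1],120,a[3]),step=20)
```

```text
clamp xy [ -8.5 -39.3] z 129.6 yaw 32.5 F [-0.5 -0.2  0.3] t 8.6 q6 69
bar end 1198 [-99.57269898 -98.11743457]
wing deg mod180 33.2 2304 z90 [110.5 112.7] mean [2.2 0.6] [799. 159.]
[[0,0.13,-0.17,0.94,0,0,-0.017]]
[[0,0,0,1.8,0,0,-0.0],[0,0,0,1.8,0,0,-0.0]]
```

Call:
{"op": "move_arm", "data": {"increments": [[[0,0.13,-0.17,0.94,0,0,-0.017],[0,0,0,1.6,0,0,0],[0,0,0,1.5,0,0,0],[0,0,0,0.2,0,0,0]]]}}

```text
time_s: 9.15
ee_pos: [615.9, 77.2, 81.8]
ee_rot: [179.9, 1.5, 28.5]
force: [-1.2, -1.3, 0.3]
gripper_width: 0.4
```

Run:
```python
from h import *
here()
plan(arc(-146.5,-210,s=14,z=85),turn=9.5)
```

```text
clamp xy [-11.7 -37.9] z 81.8 yaw 33.8 F [-1.2 -1.3  0.3] t 9.15 q6 68
[[0,0.27,-1.12,-0.32,0,0,0.005],[0,-0.17,-0.4,-0,0,0,0.139],[0,-0.17,-0.4,-0,0,0,0.139],[0,-0.17,-0.4,-0,0,0,0.139],[0,-0.17,-0.4,-0,0,0,0.139],[0,-0.17,-0.4,-0,0,0,0.139],[0,-0.17,-0.4,-0,0,0,0.139],[0,-0.17,-0.4,-0,0,0,0.139],[0,-0.17,-0.4,-0,0,0,0.139]]
```

Call:
{"op": "move_arm", "data": {"increments": [[[0,0.27,-1.12,-0.4,0,0,0.005],[0,-0.17,-0.4,-0.1,0,0,0.139],[0,-0.17,-0.4,-0.1,0,0,0.139],[0,-0.17,-0.4,-0.1,0,0,0.139],[0,-0.17,-0.4,-0.1,0,0,0.139]]]}}

```text
time_s: 9.78
ee_pos: [602.8, 103.2, 92.1]
ee_rot: [178.9, 0.9, -4.7]
force: [-0.5, -2.8, -1.1]
gripper_width: 0.4
```

Run:
```python
from h import *
here(); print(monitor.state()['ee_rot']);barcheck()
plan(arc(-182,-210,s=13,z=85),turn=9.5)
```

```text
clamp xy [-27.2 -13.3] z 92.1 yaw 0.7 F [-0.5 -2.8 -1.1] t 9.775 q6 104
[178.91863101   0.93898773  -4.67317951]
bar end 0 
wing deg mod180 11.9 3319 z90 [110.7 112.7] mean [ 2.9 -3.6] [768. 417.]
[[0,-0.11,-0.08,0.73,0,0,0.044],[0,-0.14,-0.35,-0,0,0,0.122],[0,-0.14,-0.35,-0,0,0,0.122],[0,-0.14,-0.35,-0,0,0,0.122],[0,-0.14,-0.35,-0,0,0,0.122]]
```

Call:
{"op": "move_arm", "data": {"increments": [[[0,-0.11,-0.2,0.6,0.018,0,0.044],[0,-0.14,-0.35,0,0,0,0.122],[0,-0.14,-0.35,0,0,0,0.122],[0,-0.14,-0.35,0,0,0,0.122],[0,-0.14,-0.35,0,0,0,0.122],[0,-0.14,-0.35,0,0,0,0.122]]]}}

```text
time_s: 10.58
ee_pos: [601.5, 123.9, 86.7]
ee_rot: [179.6, 0.6, -43.3]
force: [0.1, -2.9, 0.2]
gripper_width: 0.5
```

Run:
```python
from h import *
here(); print(monitor.state()['ee_rot']);barcheck()
f=grab('top'); w=cloud(f); save(f,'t3.png')
```

```text
clamp xy [-30.4   7.2] z 86.7 yaw -38.0 F [ 0.1 -2.9  0.2] t 10.575 q6 144
[179.5671836    0.64125636 -43.33604653]
bar end 461 [-78.21603021 -76.91449512]
wing deg mod180 155.3 3750 z90 [110.  112.3] mean [-1.7 -4.6] [832. 480.]
```

Run:
```python
from h import *
plan([cw(-24,-10,88,-38),cw(-20,-18,152,-38),cw(10,-20,152,50),cw(34,10,152,143)],step=35,turn=10.2)
```

```text
[[0,1.57,0.99,-0.13,0,0,0.005],[0,0.4,0.19,-3.2,0,0,-0.0],[0,0.4,0.19,-3.2,0,0,-0.0],[0,0.28,-0.19,-0,0,0,-0.171],[0,0.3,-0.14,-0,0,0,-0.171],[0,0.32,-0.08,-0,0,0,-0.171],[0,0.33,-0.03,-0,0,0,-0.171],[0,0.33,0.03,-0,0,0,-0.171],[0,0.32,0.08,-0,0,0,-0.171],[0,0.3,0.14,-0,0,0,-0.171],[0,0.28,0.19,-0,0,0,-0.171],[0,0.24,0.23,-0,0,0,-0.171]]
[[0,0.38,-0.01,-0,0,0,-0.162],[0,0.38,0.05,-0,0,0,-0.162],[0,0.37,0.11,-0,0,0,-0.162],[0,0.34,0.17,-0,0,0,-0.162],[0,0.31,0.23,-0,0,0,-0.162],[0,0.27,0.27,-0,0,0,-0.162],[0,0.22,0.31,-0,0,0,-0.162],[0,0.17,0.34,-0,0,0,-0.162],[0,0.11,0.37,-0,0,0,-0.162],[0,0.05,0.38,-0,0,0,-0.162]]
```

Call:
{"op": "move_arm", "data": {"increments": [[[0,0,1.3,-0.2,0,0,-0.02],[0,0,0.3,-3.3,0,0,-0.1],[0,0,0,-3.4,0,0,-0.171],[0,0.3,0.2,-0.2,0,0,-0.171],[0,0.32,0.1,0,0,0,-0.171],[0,0.33,0,0,0,0,-0.171],[0,0.33,0,0,0,0,-0.171],[0,0.32,0.08,0,0,0,-0.171],[0,0.3,0.14,0,0,0,-0.171],[0,0.28,0.19,0,0,0,-0.171],[0,0.24,0.23,0,0,0,-0.171]]]}}

```text
time_s: 12.05
ee_pos: [610.2, 104.3, 161.5]
ee_rot: [-179.0, -0.1, 56.6]
force: [-0.1, -0.0, -0.8]
gripper_width: 0.3
```

Run:
```python
from h import *
here(); print(monitor.state()['ee_rot']);barcheck()
plan([cw(20,-10,155,100),cw(34,10,155,145)],step=35,turn=10.2)
```

```text
clamp xy [-19.9 -11.5] z 161.5 yaw 61.9 F [-0.1 -0.  -0.8] t 12.05 q6 41
[-1.79039814e+02 -1.19605215e-01  5.65922882e+01]
bar end 1250 [-99.83232121 -98.9765044 ]
wing deg mod180 135.4 1893 z90 [108.4 111.7] mean [-0.   1.5] [737. 144.]
[[0,0.49,0.86,0.16,0,0,-0.165],[0,0.35,0.93,0.16,0,0,-0.165],[0,0.19,0.97,0.16,0,0,-0.165],[0,0.03,0.99,0.16,0,0,-0.165],[0,0.35,0.35,-0,0,0,-0.157],[0,0.29,0.39,-0,0,0,-0.157],[0,0.22,0.44,-0,0,0,-0.157],[0,0.15,0.46,-0,0,0,-0.157],[0,0.08,0.48,-0,0,0,-0.157]]
```

The wing is now at -44.6° (it turned about 78°). Going behind it for the second stroke.

Run:
```python
from h import *
a=arc(-43,-43,s=27)[0]; print((RC.T@(np.array(a[:2])-O)).round(1))
plan([(a[0],a[1],145,a[3]),(a[0],a[1],84,a[3])],step=30,turn=10.2)
```

```text
[38.9  0.7]
[[0,0.48,0.57,0.21,0,0,-0.163],[0,0.38,0.64,0.21,0,0,-0.163],[0,0.27,0.7,0.21,0,0,-0.163],[0,0.15,0.73,0.21,0,0,-0.163],[0,0.03,0.75,0.21,0,0,-0.163],[0,-0.09,0.74,0.21,0,0,-0.163],[0,-0.21,0.71,0.21,0,0,-0.163],[0,-0.33,0.67,0.21,0,0,-0.163],[0,0,0,2.03,0,0,-0.0],[0,0,0,2.03,0,0,-0.0],[0,0,0,2.03,0,0,-0.0]]
```

Call:
{"op": "move_arm", "data": {"increments": [[[0,0.48,0.57,0.1,0,0,-0.163],[0,0.38,0.64,0.1,0,0,-0.163],[0,0.27,0.7,0.1,0,0,-0.163],[0,0.15,0.73,0.1,0,0,-0.163],[0,0.03,0.75,0.1,0,0,-0.163],[0,-0.09,0.74,0.1,0,0,-0.163],[0,-0.21,0.71,0.1,0,0,-0.163],[0,-0.33,0.67,0.1,0,0,-0.163],[0,0,0,0,0,0,0]]]}}

```text
time_s: 13.22
ee_pos: [666.6, 110.0, 153.6]
ee_rot: [179.9, -1.2, 133.5]
force: [0.5, 0.6, -0.8]
gripper_width: 0.4
```

Run:
```python
from h import *
here(); print(monitor.state()['ee_rot']);
a=arc(-43,-43,s=27)[0]
plan([(a[0],a[1],135,a[3]),(a[0],a[1],84,a[3])],step=30,turn=10.2)
```

```text
clamp xy [35.7 -0.6] z 153.6 yaw 138.8 F [ 0.5  0.6 -0.8] t 13.225 q6 -36
[179.91627854  -1.20726529 133.46068817]
[[0,-0.16,0.3,1.86,0,0,0.031],[0,0,0,2.55,0,0,-0.0],[0,0,0,2.55,0,0,-0.0]]
```

Call:
{"op": "move_arm", "data": {"increments": [[[0,-0.16,0.3,1.86,0,-0.02,0.031],[0,0,0,2.5,0,0,0],[0,0,0,2.2,0,0,0],[0,0,0,0.1,0,0,0]]]}}

```text
time_s: 13.72
ee_pos: [667.9, 110.6, 86.8]
ee_rot: [179.8, -0.1, 130.8]
force: [0.8, -0.5, 0.5]
gripper_width: 0.5
```

Run:
```python
from h import *
here(); print(monitor.state()['ee_rot']);
plan(arc(-45,-130,s=13,z=85),turn=10)
```

```text
clamp xy [37.   0.2] z 86.8 yaw 136.2 F [ 0.8 -0.5  0.5] t 13.725 q6 -33
[ 1.79845298e+02 -6.59910308e-02  1.30834715e+02]
[[0,-0.17,-1.33,0.18,0,0,0.021],[0,-0.16,-0.43,-0,0,0,0.148],[0,-0.16,-0.43,-0,0,0,0.148],[0,-0.16,-0.43,-0,0,0,0.148],[0,-0.16,-0.43,-0,0,0,0.148],[0,-0.16,-0.43,-0,0,0,0.148],[0,-0.16,-0.43,-0,0,0,0.148],[0,-0.16,-0.43,-0,0,0,0.148],[0,-0.16,-0.43,-0,0,0,0.148],[0,-0.16,-0.43,-0,0,0,0.148],[0,-0.16,-0.43,-0,0,0,0.148]]
```

Call:
{"op": "move_arm", "data": {"increments": [[[0,-0.17,-1.33,0,0,0,0.021],[0,-0.16,-0.43,0,0,0,0.148],[0,-0.16,-0.43,0,0,0,0.148],[0,-0.16,-0.43,0,0,0,0.148],[0,-0.16,-0.43,0,0,0,0.148],[0,-0.16,-0.43,0,0,0,0.148],[0,-0.16,-0.43,0,0,0,0.148]]]}}

```text
time_s: 14.6
ee_pos: [638.4, 80.1, 96.3]
ee_rot: [179.1, -0.5, 76.2]
force: [1.2, 0.1, -1.0]
gripper_width: 0.5
```

```bash
cat >> h.py <<'E'
def rs():
    s=monitor.state(); c=RC.T@(s['ee_pos'][:2]-O); y=np.radians(s['ee_rot'][2]+5.34); print('r',round(-(c@[np.cos(y),np.sin(y)]),1),'s',round(c@[np.sin(y),-np.cos(y)],1),'theta',round(np.degrees(y)-180,1),s['ee_rot'].round(1))
E
python3 - <<'E'
from h import *
here(); rs();th=monitor.state()['ee_rot'][2]+5.34-180
plan(arc(th-9,th-80,s=13,z=85),turn=10)
E
```

```text
clamp xy [ 10.4 -33. ] z 96.3 yaw 81.5 F [ 1.2  0.1 -1. ] t 14.6 q6 20
r 31.1 s 15.1 theta -98.5 [179.1  -0.5  76.2]
[[0,0.14,-0.67,1.13,0,0,0.157],[0,-0.17,-0.45,-0,0,0,0.155],[0,-0.17,-0.45,-0,0,0,0.155],[0,-0.17,-0.45,-0,0,0,0.155],[0,-0.17,-0.45,-0,0,0,0.155],[0,-0.17,-0.45,-0,0,0,0.155],[0,-0.17,-0.45,-0,0,0,0.155],[0,-0.17,-0.45,-0,0,0,0.155],[0,-0.17,-0.45,-0,0,0,0.155]]
```

Call:
{"op": "move_arm", "data": {"increments": [[[0,0.14,-0.67,1.1,0.016,0,0.157],[0,-0.14,-0.45,0.13,0,0,0.155],[0,-0.14,-0.45,0.13,0,0,0.155],[0,-0.14,-0.45,0.13,0,0,0.155],[0,-0.14,-0.45,0.13,0,0,0.155],[0,-0.14,-0.45,0.13,0,0,0.155],[0,-0.14,-0.45,0.13,0,0,0.155]]]}}

```text
time_s: 15.48
ee_pos: [608.3, 90.1, 87.9]
ee_rot: [-179.8, -1.1, 10.9]
force: [-0.5, -2.1, 0.3]
gripper_width: 0.1
```

Run:
```python
from h import *
here(); rs();th=monitor.state()['ee_rot'][2]+5.34-180
plan(arc(th-9,-210,s=13,z=85),turn=10)
```

```text
clamp xy [-20.5 -25.8] z 87.9 yaw 16.3 F [-0.5 -2.1  0.3] t 15.475 q6 86
r 26.9 s 19.0 theta -163.7 [-179.8   -1.1   10.9]
[[0,-0.28,-1.06,0.29,0,0,0.157],[0,-0.15,-0.37,-0,0,0,0.13],[0,-0.15,-0.37,-0,0,0,0.13],[0,-0.15,-0.37,-0,0,0,0.13],[0,-0.15,-0.37,-0,0,0,0.13],[0,-0.15,-0.37,-0,0,0,0.13]]
```

Call:
{"op": "move_arm", "data": {"increments": [[[0,-0.28,-1.06,0.2,0,-0.015,0.157],[0,-0.15,-0.4,0.05,0,0,0.13],[0,-0.15,-0.4,0.05,0,0,0.13],[0,-0.15,-0.4,0.05,0,0,0.13],[0,-0.15,-0.4,0.05,0,0,0.12],[0,-0.1,-0.4,0.05,0,0,0.08]]]}}

```text
time_s: 16.23
ee_pos: [599.2, 115.8, 91.6]
ee_rot: [-179.5, -0.3, -34.1]
force: [-0.1, -0.6, -0.8]
gripper_width: 0.6
```

Run:
```python
from h import *
here(); rs(); barcheck()
```

```text
clamp xy [-31.9  -1.1] z 91.6 yaw -28.7 F [-0.1 -0.6 -0.8] t 16.225 q6 134
r 27.5 s 16.3 theta -208.7 [-179.5   -0.3  -34.1]
bar end 91 [-69.18707087 -68.71786112]
wing deg mod180 172.5 3640 z90 [108.2 110.8] mean [-0.  -4.9] [869. 470.]
```

Call:
{"op": "move_arm", "data": {"increments": [[[0,0,-0.6,0.1,0,0,0],[0,0,-0.6,0.1,0,0,0],[0,0,1.3,-0.1,0,0,-0.02],[0,0,0.6,-2.8,0,0,-0.05],[0,0,0,-3.2,0,0,-0.171],[0,0.3,0.2,0,0,0,-0.171],[0,0.32,0.1,0,0,0,-0.171],[0,0.33,0,0,0,0,-0.171],[0,0.33,0,0,0,0,-0.171],[0,0.32,0.08,0,0,0,-0.171],[0,0.3,0.14,0,0,0,-0.171],[0,0.28,0.19,0,0,0,-0.171]]]}}

```text
time_s: 17.77
ee_pos: [616.7, 102.3, 157.1]
ee_rot: [179.3, -1.0, 51.4]
force: [0.7, 0.1, 0.4]
gripper_width: 0.3
```

Run:
```python
from h import *
here(); rs(); barcheck()
```

```text
clamp xy [-13.2 -12.9] z 157.1 yaw 56.8 F [0.7 0.1 0.4] t 17.775 q6 47
r 18.1 s -4.0 theta -123.2 [179.3  -1.   51.4]
bar end 1281 [-99.63921022 -98.826532  ]
wing deg mod180 112.2 1784 z90 [106.9 109.4] mean [0.1 1.7] [713. 137.]
```

The wing is now at -67.8° (it turned about 203°). Setting up the third stroke.

Run:
```python
from h import *
a=arc(-66,-66,s=27)[0]; print((RC.T@(np.array(a[:2])-O)).round(1))
plan([(a[0],a[1],145,a[3]),(a[0],a[1],84,a[3])],step=30,turn=10.2)
```

```text
[ 36.1 -14.6]
[[0,0.42,0.7,0.2,0,0,-0.166],[0,0.3,0.76,0.2,0,0,-0.166],[0,0.17,0.8,0.2,0,0,-0.166],[0,0.04,0.81,0.2,0,0,-0.166],[0,-0.1,0.81,0.2,0,0,-0.166],[0,-0.23,0.78,0.2,0,0,-0.166],[0,0,0,2.03,0,0,-0.0],[0,0,0,2.03,0,0,-0.0],[0,0,0,2.03,0,0,-0.0]]
```

Call:
{"op": "move_arm", "data": {"increments": [[[0,0.42,0.7,0.1,0,-0.015,-0.166],[0,0.3,0.76,0.1,0,0,-0.166],[0,0.17,0.8,0.1,0,0,-0.166],[0,0.04,0.81,0.1,0,0,-0.166],[0,-0.1,0.81,0.1,0,0,-0.166],[0,-0.23,0.78,0.1,0,0,-0.166],[0,0,0,0,0,0,0]]]}}

```text
time_s: 18.7
ee_pos: [666.9, 93.9, 153.0]
ee_rot: [179.1, 0.6, 109.7]
force: [-0.9, 0.4, -0.7]
gripper_width: 0.3
```

Run:
```python
from h import *
here(); rs()
a=arc(-66,-66,s=27)[0]
plan([(a[0],a[1],135,a[3]),(a[0],a[1],84,a[3])],step=30,turn=10.2)
```

```text
clamp xy [ 37.5 -16.5] z 153.0 yaw 115.0 F [-0.9  0.4 -0.7] t 18.7 q6 -12
r 30.9 s 27.0 theta -65.0 [179.1   0.6 109.7]
[[0,0.24,-0.05,1.8,0,0,0.018],[0,0,0,2.55,0,0,-0.0],[0,0,0,2.55,0,0,-0.0]]
```

Call:
{"op": "move_arm", "data": {"increments": [[[0,0.24,-0.05,1.8,0.015,0,0.018],[0,0,0,2.5,0,0,0],[0,0,0,2.2,0,0,0],[0,0,0,0.1,0,0,0],[0,0,-1.2,0.1,0,0,0.02],[0,-0.15,-0.45,0.1,0,0,0.148],[0,-0.15,-0.45,0.1,0,0,0.148],[0,-0.15,-0.45,0.1,0,0,0.148]]]}}

```text
time_s: 19.7
ee_pos: [638.8, 85.1, 80.9]
ee_rot: [179.7, 0.5, 80.1]
force: [2.0, -0.8, -0.3]
gripper_width: 0.4
```

Run:
```python
from h import *
here(); rs();th=monitor.state()['ee_rot'][2]+5.34-180
plan(arc(th-9,th-80,s=14,z=85),turn=10)
```

```text
clamp xy [ 10.4 -28. ] z 80.9 yaw 85.4 F [ 2.  -0.8 -0.3] t 19.7 q6 17
r 27.0 s 12.6 theta -94.6 [179.7   0.5  80.1]
[[0,-0.28,-0.31,-0.41,0,0,0.157],[0,-0.18,-0.45,-0,0,0,0.155],[0,-0.18,-0.45,-0,0,0,0.155],[0,-0.18,-0.45,-0,0,0,0.155],[0,-0.18,-0.45,-0,0,0,0.155],[0,-0.18,-0.45,-0,0,0,0.155],[0,-0.18,-0.45,-0,0,0,0.155],[0,-0.18,-0.45,-0,0,0,0.155],[0,-0.18,-0.45,-0,0,0,0.155]]
```

Call:
{"op": "move_arm", "data": {"increments": [[[0,-0.28,-0.31,-0.4,0,0,0.157],[0,-0.17,-0.45,0.05,0,0,0.155],[0,-0.17,-0.45,0.05,0,0,0.155],[0,-0.17,-0.45,0.05,0,0,0.155],[0,-0.17,-0.45,0.05,0,0,0.155],[0,-0.17,-0.45,0.05,0,0,0.155],[0,-0.17,-0.45,0.05,0,0,0.155]]]}}

```text
time_s: 20.58
ee_pos: [607.5, 90.9, 89.3]
ee_rot: [179.2, -0.8, 15.0]
force: [0.8, -0.7, -0.6]
gripper_width: 0.4
```

Run:
```python
from h import *
here(); rs();th=monitor.state()['ee_rot'][2]+5.34-180
plan(arc(th-9,-210,s=13,z=85),turn=10)
```

```text
clamp xy [-21.4 -25.1] z 89.3 yaw 20.3 F [ 0.8 -0.7 -0.6] t 20.575 q6 83
r 28.8 s 16.1 theta -159.7 [179.2  -0.8  15. ]
[[0,-0.09,-0.76,0.43,0,0,0.157],[0,-0.16,-0.42,-0,0,0,0.144],[0,-0.16,-0.42,-0,0,0,0.144],[0,-0.16,-0.42,-0,0,0,0.144],[0,-0.16,-0.42,-0,0,0,0.144],[0,-0.16,-0.42,-0,0,0,0.144]]
```

Call:
{"op": "move_arm", "data": {"increments": [[[0,-0.09,-0.76,0.4,0.014,-0.014,0.157],[0,-0.15,-0.42,0.08,0,0,0.144],[0,-0.15,-0.42,0.08,0,0,0.144],[0,-0.15,-0.42,0.08,0,0,0.144]]]}}

```text
time_s: 21.08
ee_pos: [599.0, 109.5, 87.0]
ee_rot: [-179.9, -0.3, -20.3]
force: [-1.0, -0.4, -0.1]
gripper_width: 0.2
```

Run:
```python
from h import *
here(); rs()
f=grab('wrist'); save(f,'w4.png')
```

```text
clamp xy [-31.5  -7.3] z 87.0 yaw -15.0 F [-1.  -0.4 -0.1] t 21.075 q6 120
r 28.6 s 15.2 theta -195.0 [-179.9   -0.3  -20.3]
```

View pics/w4.png

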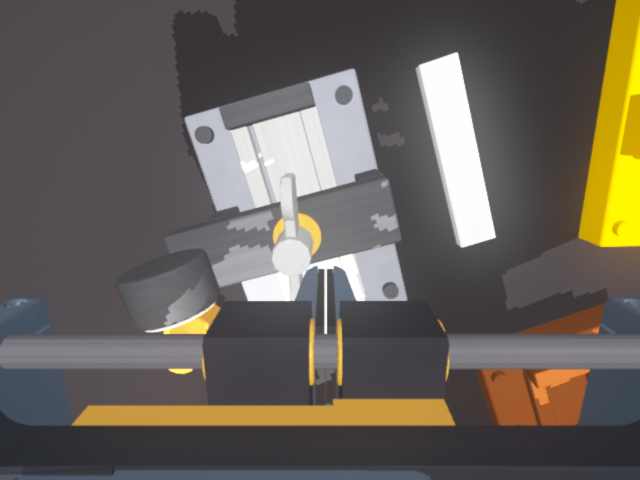

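The picture shows the finger beside the lower wing, with the wing line at about -195°. It has passed -180° with no stop, so one more stroke will remain. Finishing this stroke and returning.

Call:
{"op": "move_arm", "data": {"increments": [[[0,-0.1,-0.55,0.1,0,0,0.13],[0,-0.1,-0.45,0.1,0,0,0.1],[0,0,-0.8,0.1,0,0,0.02],[0,0,-0.7,0.1,0,0,0],[0,0,1.3,-0.1,0,0,-0.02],[0,0,0.6,-2.8,0,0,-0.05],[0,0,0,-3.2,0,0,-0.171],[0,0.3,0.2,0,0,0,-0.171],[0,0.32,0.1,0,0,0,-0.171],[0,0.33,0,0,0,0,-0.171],[0,0.33,0,0,0,0,-0.171],[0,0.32,0.08,0,0,0,-0.171]]]}}

```text
time_s: 22.62
ee_pos: [610.4, 109.2, 150.5]
ee_rot: [179.8, -0.6, 30.5]
force: [0.2, -0.2, 0.1]
gripper_width: 0.6
```

Run:
```python
from h import *
here(); rs()
```

```text
clamp xy [-20.2  -6.6] z 150.5 yaw 35.9 F [ 0.2 -0.2  0.1] t 22.625 q6 69
r 20.2 s -6.5 theta -144.1 [179.8  -0.6  30.5]
```

Call:
{"op": "move_arm", "data": {"increments": [[[0,0.32,0.1,0,0,0,-0.171],[0,0.35,0.3,0,0,0,-0.171],[0,0.35,0.4,0,0,0,-0.171],[0,0,0,0,0,0,0]]]}}

```text
time_s: 23.12
ee_pos: [623.4, 108.8, 151.4]
ee_rot: [179.5, -0.5, 61.1]
force: [-0.8, -0.1, 0.8]
gripper_width: 0.4
```

Run:
```python
from h import *
here(); rs(); barcheck()
a=arc(-66,-66,s=27)[0]
plan([(a[0],a[1],145,a[3])],step=30,turn=10.2)
```

```text
clamp xy [-7.2 -5.8] z 151.4 yaw 66.4 F [-0.8 -0.1  0.8] t 23.125 q6 38
r 8.2 s -4.3 theta -113.6 [179.5  -0.5  61.1]
bar end 1333 [-99.74039791 -98.87066905]
wing deg mod180 97.5 1450 z90 [105.3 107.3] mean [-0.1  5.5] [628. 131.]
[[0,0.19,0.87,0.13,0,0,-0.166],[0,0.04,0.89,0.13,0,0,-0.166],[0,-0.1,0.88,0.13,0,0,-0.166],[0,-0.25,0.85,0.13,0,0,-0.166],[0,-0.39,0.8,0.13,0,0,-0.166]]
```

Run:
```python
from h import *
a=arc(-78,-78,s=27,r=29)[0]; print((RC.T@(np.array(a[:2])-O)).round(1))
plan([(a[0],a[1],147,a[3])],step=30,turn=10.2)
```

```text
[ 32.4 -22.8]
[[0,0.01,1.08,0.11,0,0,-0.156],[0,-0.15,1.07,0.11,0,0,-0.156],[0,-0.32,1.04,0.11,0,0,-0.156],[0,-0.47,0.97,0.11,0,0,-0.156]]
```

Call:
{"op": "move_arm", "data": {"increments": [[[0,0,1.08,0,0,0,-0.156],[0,-0.15,1.07,0,0,0,-0.156],[0,-0.32,1.04,0,0,0,-0.156],[0,-0.47,0.97,0,0,0,-0.156],[0,0,0,0,0,0,0]]]}}

```text
time_s: 23.8
ee_pos: [660.4, 87.2, 152.3]
ee_rot: [179.3, -0.2, 97.2]
force: [-0.4, -0.0, -0.3]
gripper_width: 0.5
```

Run:
```python
from h import *
here(); rs(); barcheck()
a=arc(-78,-78,s=27,r=29)[0]
plan([(a[0],a[1],135,a[3])],step=30,turn=10.2)
```

```text
clamp xy [ 31.6 -23.9] z 152.3 yaw 102.6 F [-0.4 -0.  -0.3] t 23.8 q6 -1
r 30.2 s 25.7 theta -77.4 [179.3  -0.2  97.2]
bar end 1620 [-99.73296249 -98.89520225]
wing deg mod180 97.0 1619 z90 [105.6 107.4] mean [-0.1  2.4] [658. 130.]
[[0,0.06,0.14,1.73,0,0,0.01]]
```

Call:
{"op": "move_arm", "data": {"increments": [[[0,0.1,0.14,1.73,0.012,0,0.01],[0,0,0,2.5,0,0,0],[0,0,0,2.0,0,0,0],[0,0,0,0,0,0,0],[0,0,-1.2,0,0,0,0.02],[0,-0.15,-0.45,0.05,0,0,0.148],[0,-0.15,-0.45,0.05,0,0,0.148],[0,-0.15,-0.45,0.05,0,0,0.148]]]}}

```text
time_s: 24.85
ee_pos: [632.4, 85.0, 86.2]
ee_rot: [-179.9, -0.1, 68.4]
force: [1.7, -1.0, -1.4]
gripper_width: 0.4
```

Run:
```python
from h import *
here(); rs();th=monitor.state()['ee_rot'][2]+5.34-180
plan(arc(th-9,th-60,s=14,z=85),turn=10)
```

```text
clamp xy [  4.  -28.7] z 86.2 yaw 73.8 F [ 1.7 -1.  -1.4] t 24.85 q6 28
r 26.4 s 11.8 theta -106.2 [-1.799e+02 -1.000e-01  6.840e+01]
[[0,-0.34,-0.24,0.12,0,0,0.157],[0,-0.18,-0.43,-0,0,0,0.148],[0,-0.18,-0.43,-0,0,0,0.148],[0,-0.18,-0.43,-0,0,0,0.148],[0,-0.18,-0.43,-0,0,0,0.148],[0,-0.18,-0.43,-0,0,0,0.148],[0,-0.18,-0.43,-0,0,0,0.148]]
```

Call:
{"op": "move_arm", "data": {"increments": [[[0,-0.34,-0.3,0.12,0,0,0.157],[0,-0.17,-0.43,0.1,0,0,0.148],[0,-0.17,-0.43,0.1,0,0,0.148],[0,-0.17,-0.43,0.1,0,0,0.148],[0,-0.17,-0.43,0.1,0,0,0.148],[0,-0.17,-0.43,0.1,0,0,0.148]]]}}

```text
time_s: 25.6
ee_pos: [607.0, 92.7, 86.7]
ee_rot: [180.0, -0.7, 14.8]
force: [-0.4, -0.7, -0.7]
gripper_width: 0.8
```

Run:
```python
from h import *
here(); rs()
plan(arc(-168,-178,s=13,z=85),turn=10)
```

```text
clamp xy [-22.  -23.3] z 86.7 yaw 20.1 F [-0.4 -0.7 -0.7] t 25.6 q6 83
r 28.7 s 14.3 theta -159.9 [180.   -0.7  14.8]
[[0,-0.09,-0.54,0.17,0,0,0.142],[0,-0.1,-0.25,-0,0,0,0.087],[0,-0.1,-0.25,-0,0,0,0.087]]
```

Call:
{"op": "move_arm", "data": {"increments": [[[0,-0.09,-0.54,0.17,0,0,0.142],[0,-0.1,-0.3,0.05,0,0,0.087],[0,-0.1,-0.3,0.05,0,0,0.087],[0,0,-0.3,0.05,0,0,0],[0,0,-0.3,0.05,0,0,0]]]}}

```text
time_s: 26.22
ee_pos: [600.8, 104.5, 87.3]
ee_rot: [179.7, -1.0, -4.0]
force: [1.5, -11.0, -0.9]
gripper_width: 0.1
```

Run:
```python
from h import *
here(); rs()
```

```text
clamp xy [-29.3 -12.2] z 87.3 yaw 1.4 F [  1.5 -11.   -0.9] t 26.225 q6 103
r 29.6 s 11.5 theta -178.6 [179.7  -1.   -4. ]
```

The force on the wing rose to 11 N at about -179°, which is the hard stop. One more press, then back off and lift.

Call:
{"op": "move_arm", "data": {"increments": [[[0,0,-0.3,0,0,0,0],[0,0,-0.3,0,0,0,0],[0,0,1.3,0,0,0,0],[0,0,0.8,0,0,0,0],[0,0,0,-3,0,0,0],[0,0,0,-4,0,0,0],[0,0,2,-2,0,0,0],[0,0,2,0,0,0,0],[0,0,0,0,0,0,0],[0,0,0,0,0,0,0]]]}}

```text
time_s: 27.48
ee_pos: [592.4, 42.4, 181.1]
ee_rot: [179.3, -1.0, -3.8]
force: [-0.3, -0.1, 0.0]
gripper_width: 0.6
```

Run:
```python
from h import *
here(); rs(); barcheck()
f=grab('wrist'); save(f,'w5.png')
```

```text
clamp xy [-31.9 -74.8] z 181.1 yaw 1.5 F [-0.3 -0.1  0. ] t 27.475 q6 98
r 33.9 s 73.9 theta -178.5 [179.3  -1.   -3.8]
bar end 1075 [-99.99464113 -99.08144489]
wing deg mod180 179.6 1733 z90 [102.9 106.3] mean [ 1.1 -1.7] [715. 147.]
```

View pics/w5.png

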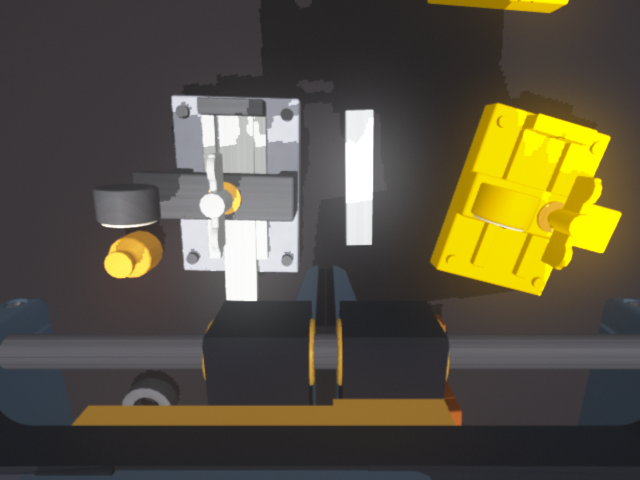

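The picture shows the wings along the channel, the hub at (212,205), the bar seated at the stop, the bystanders next to the clamp in place, and the fingers clear of everything. Measured wing angle is about 0° with its top at 103 to 106 mm, as expected for fully down. Handing in.

```bash
python3 -c "
from workcell import job; print(job.job_done())"
```

```text
the job is handed in; nothing more can be done
None
```

I pushed the bar up to the end stop with the closed fingertips, turned the wing screw down to its stop in four strokes against the wings, and handed the job in. `job_done` gives no verdict.

**Last checks:**
- **Bar:** its near end is at clamp x ≈ -100 mm, where it should be when seated. That puts the centre at about -20 mm.
- **Screw:** the wings measure 179.6° modulo 180°, so within about 1° of the stop direction. In total the screw turned about 1.6 turns. The last stroke met 11 N there, and the wing tops are at 103 to 106 mm, as expected for fully down.
- **Arm:** about 60 mm from the nearest clamp part and 180 mm up, with no force on the tool. About 27.5 s of the 72 s were used.

**Disagreements and limits:**
- The wing angle read with the finger in view was contaminated, so I relied only on readings taken with the finger lifted clear.
- The tool drifted up to about 20 mm in height between checks, and I corrected it as I went.
- I checked the bystanders only by eye. Those near the clamp looked undisturbed in the last picture; the others were out of its view or hidden, and I did not go near them.

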